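# Clear the powder-pot jam in the feed tray

### The arm

A 6-joint arm with a two-finger parallel gripper is mounted at the origin on the work surface. World frame = base frame: x ahead of the robot, y to its left, z up, the work surface at z = 0. Lengths are in m, angles in rad, forces in N, time in s.
With the tool pointing down it reaches from about 0.275 to 0.725 m from the base axis. Payload 15.9 kg.
Tool frame: the origin (TCP) lies midway between the tips of the shut fingers; the grasp point (between the pads) lies 19 mm behind it; x points along the fingers, z is the direction in which the jaws open and shut, and the axes are right-handed (so a half turn about x gives the same grasp; the last joint's range is limited). The gripper opens to 85 mm and grips with 20 to 120 N. Pads are 22 mm wide; open, the fingers measure 114 mm over their backs; the gripper's body (76 mm by 85 mm) begins 54 mm behind the grasp point. The pads swing forward as they close: fully open they stand 13 mm farther back than shut.
Start: joints at [-1.304, 0.213, -0.034, 1.323, 0, 1.571], TCP at [0.132, -0.482, 0.192] pointing down, gripper open.
Joint ranges: [-2.98, 2.98], [-0.74, 1.72], [-1.14, 1.35], [-2.1, 2.04], [-1.57, 1.44], [-3.14, 3.14]. Speed limits (rad/s): [1.89, 1.89, 2.39, 2.57, 3.14, 3.14].

### API

Orientations are given as a rotation vector (axis times angle).
In Python, from station import read_state, snapshot, camera_params, hand_in, masks_of gives the robot as it stands. The module is installed in compiled form; this text tells all that it offers.
- The arm moves only by the shell command python3 -m jog 'ROWS' [FORCE]. ROWS is JSON, a list that holds one entry, the list of rows, each a list of 7 numbers: the shift along the world's x, y, z in units of 50 mm (1.0 is 50 mm), then the turn, a rotation vector about the world's x, y, z in units of 5 degrees (1.0 is 5 degrees), then the closure, from 0 (fully open) to 1 (shut). In form: [[[tx, ty, tz, rx, ry, rz, fingers], ...]]. A call has 1 to 20 rows; each row is the pose to reach, as a shift and turn from the pose commanded when the call began; what a row does not reach only later rows make up. A row lasts 1/10 s, in which the tool goes at most 50 mm and 8.59 degrees, less where a joint would pass 70% of its speed; a pose out of reach is approached as far as the arm can. A call with a gripper value outside its range is refused whole. The fingers move at their own pace and stop on an object; FORCE is the grip in N (left out, the last holds). Time passes only in rows, so rows that repeat a pose let the fingers close. It gives the time, the measured TCP pose, the force and the opening at its end, in the units of the state.
- read_state(): the state, without advancing time (a new reading comes with each control period).
- snapshot(name): name is "side" or "top"; returns the picture (384x512x3 uint8, red, green, blue); there is no depth.
- camera_params(name): a dict with "mtx" (3x3 intrinsics, pixels), "world_to_cam" (4x4, takes a point from world to camera coordinates). Camera axes: x right, y up, looking along -z (the intrinsics and any distortion apply to the point x, -y, -z); pixel columns grow to the right and rows downward; lengths in m; the calibration is good to about 2 mm. A picture is of the moment at which its call begins. camera_params takes no time and is no camera call.
- hand_in(): hands the job in, once; it reports no verdict.
Trained networks look in the newest picture that a camera, given by its name, has taken for a name from the list of things; names that differ only in an ending like _2 or _b are one class to them, and where a whole thing is asked for, a point or a joint stands for the part that bears it (a point fixed in the world has none). Each returns a list of dicts, best first, with "score" (0 to 1); they miss things now and then, are a little off and sometimes report something else, mostly with a low value. They report only what shows in the picture. A call takes as long as a camera call. They do not tell look-alikes from the thing itself.
- masks_of(camera, target): "pixels" (384x512 bool, what is visible of it) and "centre" ([row, column] in pixels, amid what is visible of it).
The state is a dict: "time_s": time; "joints": joint angles; "dq": joint speeds; "joint_torque": joint torques, N m; "position": TCP position; "tool_rot": TCP orientation; "wrist_force": force on the tool from outside, world axes, zero at the start; "moment": the same for the moment, N m; "grip_width": opening from 0.0 (shut) to 1.0 (fully open).
Only numpy, scipy, OpenCV 4.12 (cv2) and the standard library are available. Lean on these libraries where they do the work, as an engineer would, in place of code of your own. Each camera call takes 0.05 s, during which the arm holds its last target. There are 200 camera calls.

### The job

Two round powder pots, one with an orange lid and one with a green lid, have wedged side by side at the narrow opening of the feed tray. First nudge the orange-lidded pot a full pot's width farther back into the bay, leaving the green one waiting, then slide the green-lidded pot through the opening until it stands on the yellow spot in the lane. Slide the pots along the tray floor without lifting or tipping them, leave the orange pot in the wide bay, and do not disturb the blue-lidded pot.

Things in the scene. Friction and masses are not known exactly. Their poses are not given: they have to be found in the camera images.
- tray: Fixed tray, white floor, grey walls. Origin: middle of the narrow opening, at bench level (floor 4 mm, wall tops 18 mm above it). +x runs back into the wide bay. Opening: 68 mm wide in y at x=0. Funnel walls spread from (0, +-34) to (68, +-115) mm; the bay, 230 mm wide, ends at x=165. On the -x side a lane 110 mm wide ends at x=-144. Place and heading vary.
- spot (a point): Centre of the yellow spot, 70 mm across, painted on the lane floor 90 mm in front of the opening (tray x = -90, y = 0 mm), level with the floor.
- green_pot_center (a point): White pot 50 mm across and 40 mm tall, about 0.1 kg, standing loose on the tray floor. The point is the pot's centre, half-way up (20 mm above the tray floor); its z axis is the pot's axis. Green lid. It starts wedged beside the orange pot, about 30 mm behind the opening and 26 mm to one side of its middle, either side.
- orange_pot_center (a point): White pot 50 mm across and 40 mm tall, about 0.1 kg, standing loose on the tray floor. The point is the pot's centre, half-way up (20 mm above the tray floor); its z axis is the pot's axis. Orange lid. It starts wedged beside the green pot, about 30 mm behind the opening and 26 mm to the other side of its middle; a gap of 1 to 3 mm parts the two pots.
- blue_pot_center (a point): White pot 50 mm across and 40 mm tall, about 0.1 kg, standing loose on the tray floor. The point is the pot's centre, half-way up (20 mm above the tray floor); its z axis is the pot's axis. Blue lid. A bystander near the far corner of the bay, on the tray's +y side; leave it where it is.
Not all that is in view belongs to the job. Leave any black, pink or red look-alike of the part that bears green_pot_center alone.

How it is judged:
On the way, in this order (a step that is already met when the one before it is completed fails the run):
1. the orange pot is nudged back (its centre 60 mm or more behind the opening) while the green pot still waits behind the opening (x of orange_pot_center in the frame of tray above 0.06 m and x of green_pot_center in the frame of tray above 0.01 m), for 0.2 s.
2. the green pot is through the opening, on the yellow spot (x of green_pot_center in the frame of tray between -0.11 and -0.07 m and y of green_pot_center in the frame of tray between -0.02 and 0.02 m), for 0.2 s.
At the end, for the whole second after the job is handed in: The green pot stands upright and still on the lane floor, its centre within 20 mm of the yellow spot's centre along and across the lane; the orange pot stands upright and still in the bay, its centre at least 60 mm behind the opening (it starts about 30 mm behind) (all of step 2 and angle between each of green_pot_center, orange_pot_center's own z axis and vertical below 0.17 rad and height (world z) of green_pot_center between 0.018 and 0.032 m and x of orange_pot_center in the frame of tray between 0.06 and 0.15 m and y of orange_pot_center in the frame of tray between -0.105 and 0.105 m and height (world z) of orange_pot_center between 0.018 and 0.032 m and linear speed of each of green_pot, orange_pot below 0.02 m/s); the robot touches nothing.
It fails at once if the green or orange pot is lifted more than 12 mm off the tray floor (height (world z) of any of green_pot_center, orange_pot_center above 0.036 m).
It fails at once if a pot is tipped by more than 30 degrees (angle between any of green_pot_center, orange_pot_center, blue_pot_center's own z axis and vertical above 0.52 rad).
It fails at once if the blue pot is moved by more than 15 mm (distance of blue_pot_center from where it was at the start of the episode above 0.015 m).
It also fails if it takes over 42 s, if anything falls off the work surface, if the arm or the gripper's body presses on something with over 40 N, if the wrist force passes 120 N, or if a joint passes its speed limit or range.

## Working session

There is one attempt and no reset: what is moved stays moved. The work goes in short steps, Python scripts to look and compute and a shell command to move; the robot and the scene stay as the last step left them, time stands still between calls to the robot, and variables do not carry over. Pictures are saved under pics/ and viewed, about 8 in all and at most 12, crops included, and the job is handed in when it is done.

```bash
mkdir -p pics
cat > h.py <<'E'
import numpy as np, cv2
from station import *
def save(cam,name):
    im=snapshot(cam); cv2.imwrite('pics/'+name,im[:,:,::-1]); return im
def px2w(cam,rc,z):
    p=camera_params(cam);K=np.array(p['mtx']);T=np.array(p['world_to_cam'])
    d=np.linalg.inv(K)@[rc[1],rc[0],1]; d=d*[1,-1,-1]
    R=T[:3,:3];c=-R.T@T[:3,3];w=R.T@d
    return c+w*(z-c[2])/w[2]
E
python3 - <<'E'
from h import *
a=save('top','t0.png');b=save('side','s0.png')
cv2.imwrite('pics/both0.png',cv2.resize(np.hstack([a,b])[:,:,::-1],(800,300)))
for t in ['green_pot_center','orange_pot_center','blue_pot_center']:
    for m in masks_of('top',t)[:5]:
        c=m['centre'];rr=np.argwhere(m['pixels']);print(t,round(m['score'],2),np.round(c),len(rr),px2w('top',c,.044).round(4),a[int(c[0]),int(c[1])])
for m in masks_of('top','tray')[:2]:print('tray',m['score'],m['centre'],m['pixels'].sum(),cv2.boxPoints(cv2.minAreaRect(np.argwhere(m['pixels'])[:,::-1].astype(np.float32))))
s=read_state();print(s['position'],s['tool_rot'],s['time_s'])
E
```

```text
green_pot_center 0.92 [223. 320.] 734 [ 0.6073 -0.0318  0.044 ] [ 22 163  60]
green_pot_center 0.8 [297. 222.] 762 [0.4794 0.1288 0.044 ] [18 16 18]
green_pot_center 0.8 [ 97. 317.] 785 [ 0.8243 -0.0241  0.044 ] [215   6   2]
green_pot_center 0.76 [192. 223.] 662 [0.6543 0.1331 0.044 ] [221  14   9]
orange_pot_center 0.83 [233. 347.] 762 [ 0.592  -0.0766  0.044 ] [239 123   0]
blue_pot_center 0.73 [162. 296.] 714 [0.7098 0.0106 0.044 ] [ 22  95 210]
tray 0.58 [221.5, 336.6] 18041 [[238.98419 317.64157]
 [280.09705 135.5703 ]
 [417.2337  166.53665]
 [376.12085 348.6079 ]]
[ 0.1317752  -0.48220448  0.19194913] [ 1.01065866  1.32395711 -1.01033554] 0.3
```

View pics/t0.png

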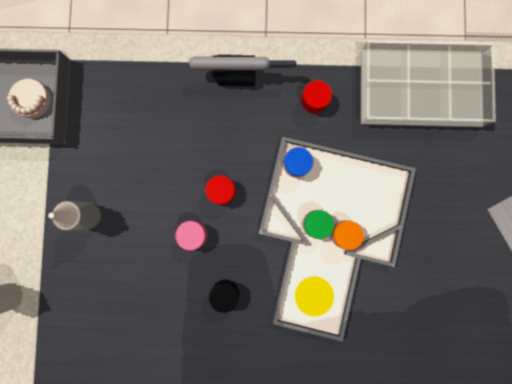

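The candidates (col, row) are green (320,223), red (317,97), red (220,190), pink (190,236) and black (224,296). By the description I take the green lid wedged beside the orange one at (347,233). Blue is at (296,162) and the spot is near (314,296). Next I get the tray frame and a close crop.

```bash
cat >> h.py <<'E'
def frame(a):
    hsv=cv2.cvtColor(a,cv2.COLOR_RGB2HSV)
    m=cv2.inRange(hsv,(24,150,120),(34,255,255)); m[:250]=0
    s=px2w('top',np.argwhere(m).mean(0),.004)
    return s
E
python3 - <<'E'
from h import *
from scipy.spatial.transform import Rotation as R
a=cv2.imread('pics/t0.png')[:,:,::-1].copy()
s=frame(a);b=(px2w('top',(139,284),.018)+px2w('top',(168.5,414),.018))/2
c1=px2w('top',(139,284),.018);c2=px2w('top',(168.5,414),.018)
d=b-s;th=np.arctan2(d[1],d[0]);w=c1-c2;print('spot',s,'th',np.degrees(th),np.degrees(np.arctan2(w[1],w[0]))-90,'len',np.linalg.norm(d[:2]),np.linalg.norm(w[:2]))
u=np.array([np.cos(th),np.sin(th)]);v=np.array([-u[1],u[0]]);o=s[:2]+.09*u
print('origin',o,'u',u)
for n,p in dict(g=(.6073,-.0318),o=(.592,-.0766),b=(.7098,.0106)).items():print(n,(u@(p-o)*1e3).round(1),(v@(p-o)*1e3).round(1))
print(R.from_rotvec(read_state()['tool_rot']).as_matrix().round(3))
cv2.imwrite('pics/crop0.png',cv2.resize(a[130:350,250:430,::-1],None,fx=2.7,fy=2.7,interpolation=2))
E
```

```text
spot [ 0.47810061 -0.02937042  0.004     ] th -12.43940809566694 -11.560525922583025 len 0.2585206168376276 0.2349939530003054
origin [ 0.5659878  -0.04875705] u [ 0.97652435 -0.21540703]
g 36.7 25.5
o 31.4 -21.6
b 127.7 88.9
[[-0.     0.965  0.264]
 [ 0.     0.264 -0.965]
 [-1.    -0.    -0.   ]]
```

View pics/crop0.png

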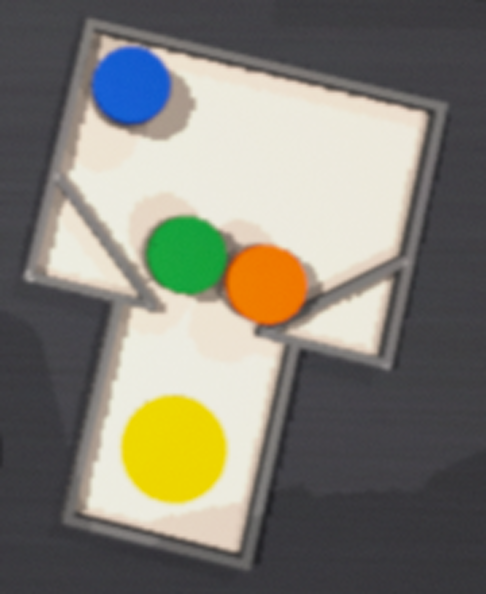

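The crop confirms green beside orange at the throat, with blue in the far corner. The tray heading is about -12°. I will grip each pot above the wall tops, with the jaws along tray x. First move: above orange.

```bash
python3 -m jog '[[[0.5,0.4,-0.1,0,0,0.6,0],[1.1,1.0,-0.2,0,0,1.5,0],[1.8,1.6,-0.4,0,0,2.5,0],[2.6,2.3,-0.5,0,0,3.6,0],[3.3,2.9,-0.7,0,0,4.6,0],[4.0,3.5,-0.8,0,0,5.5,0],[4.7,4.1,-1.0,0,0,6.5,0],[5.4,4.7,-1.1,0,0,7.5,0],[6.1,5.3,-1.2,0,0,8.4,0],[6.8,6.0,-1.4,0,0,9.4,0],[7.5,6.6,-1.5,0,0,10.4,0],[8.2,7.2,-1.7,0,0,11.3,0],[8.7,7.7,-1.8,0,0,12.0,0],[9.0,8.0,-1.84,0,0,12.4,0],[9.12,8.06,-1.84,0,0,12.54,0],[9.12,8.06,-1.84,0,0,12.54,0]]]' 25
python3 - <<'E'
from h import *
a=save('top','t1.png');b=save('side','s1.png')
cv2.imwrite('pics/both1.png',cv2.resize(np.hstack([a,b])[:,:,::-1],(800,300)))
o=masks_of('side','orange_pot_center')
for m in o[:2]:print(m['score'],m['centre'])
E
```

```text
time_s: 1.9
position: [0.588, -0.0791, 0.0998]
tool_rot: [0.164, 1.565, -0.164]
wrist_force: [-0.1, -0.9, -0.8]
grip_width: 1.001
0.79 [267.6, 248.8]
```

View pics/both1.png

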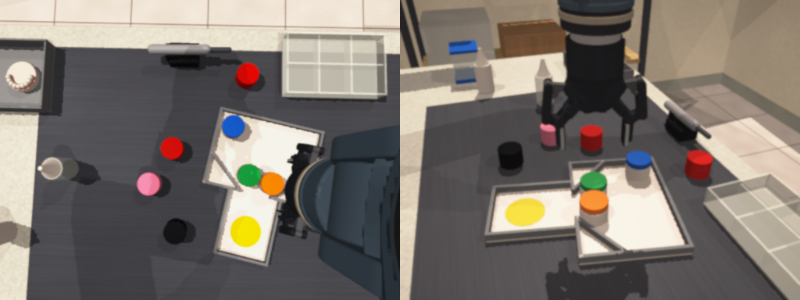

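Run:
```python
from h import *
def proj(cam,P):
    p=camera_params(cam);T=np.array(p['world_to_cam']);K=np.array(p['mtx'])
    q=T[:3,:3]@P+T[:3,3];q=K@(q*[1,-1,-1]);return (q[:2]/q[2]).round(0)
for c in('top','side'):
    T=np.array(camera_params(c)['world_to_cam']);print(c,'cam at',(-T[:3,:3].T@T[:3,3]).round(2))
    for P in([.588,-.0791,.1],[.588,-.0791,.2],[0,0,0],[.588,-.079,.044]):print(P,proj(c,np.array(P)))
for m in masks_of('side','orange_pot_center')[:1]:print(m['centre'],px2w('side',m['centre'],.03))
print(read_state()['position'],read_state()['joints'])
```

```text
top cam at [0.61 0.08 0.69]
[0.588, -0.0791, 0.1] [357. 237.]
[0.588, -0.0791, 0.2] [377. 241.]
[0, 0, 0] [292. 585.]
[0.588, -0.079, 0.044] [348. 235.]
side cam at [ 0.44 -0.5   0.44]
[0.588, -0.0791, 0.1] [248. 220.]
[0.588, -0.0791, 0.2] [249. 149.]
[0, 0, 0] [-267.  351.]
[0.588, -0.079, 0.044] [247. 254.]
[267.6, 248.8] [ 0.58681569 -0.08932102  0.03      ]
[ 0.58725117 -0.08022529  0.10043783] [-1.35701346e-01  4.33669930e-01  3.98791819e-02  1.17682517e+00
 -1.16512297e-04  1.64651641e+00]
```

View pics/s1.png

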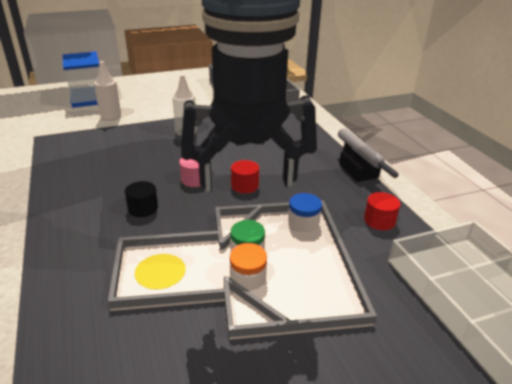

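Run:
```python
from h import *
a=cv2.imread('pics/s1.png');
cv2.imwrite('pics/c1.png',cv2.resize(a[80:300,160:340],None,fx=2.7,fy=2.7,interpolation=2))
p=camera_params('side');T=np.array(p['world_to_cam']);K=np.array(p['mtx'])
for s in(-.0425,.0425):
  for z in(.1,.113,.15):
    q=T[:3,:3]@[.5873+s*.978,-.0802-s*.208,z]+T[:3,3];q=K@(q*[1,-1,-1]);print(s,z,(q[:2]/q[2]).round(0))
```

```text
-0.0425 0.1 [213. 223.]
-0.0425 0.113 [213. 215.]
-0.0425 0.15 [212. 189.]
0.0425 0.1 [281. 218.]
0.0425 0.113 [282. 210.]
0.0425 0.15 [284. 185.]
```

View pics/c1.png

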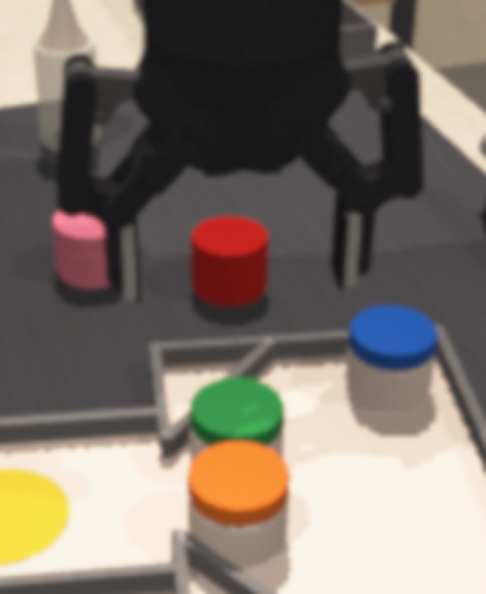

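The tips appear higher (about z 0.147) than the stated 0.113. I descend part way and check again.

```bash
python3 -m jog '[[[0,0,-0.3,0,0,0,0],[0,0,-0.6,0,0,0,0],[0,0,-0.8,0,0,0,0],[0,0,-0.8,0,0,0,0]]]'
python3 - <<'E'
from h import *
print('lid side',px2w('side',(257,248.1),.044))
a=save('side','s2.png');t=save('top','t2.png')
cv2.imwrite('pics/c2.png',cv2.resize(np.hstack([a[120:300,160:340],t[130:310,270:450]])[:,:,::-1],None,fx=2.2,fy=2.2,interpolation=2))
E
```

```text
time_s: 2.5
position: [0.5866, -0.0797, 0.0591]
tool_rot: [0.165, 1.566, -0.165]
wrist_force: [0.2, -0.3, 0.6]
grip_width: 1.004
lid side [ 0.58742555 -0.08437306  0.044     ]
```

View pics/c2.png

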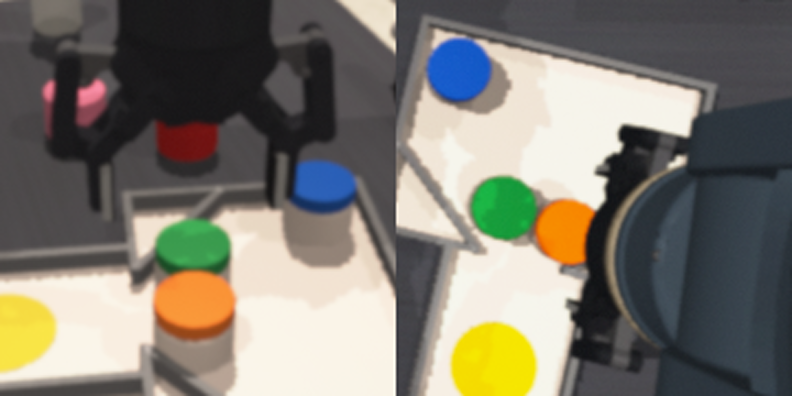

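```bash
python3 -m jog '[[[0,0,-0.2,0,0,0,0],[0,0,-0.4,0,0,0,0],[0,0,-0.6,0,0,0,0],[0,0,-0.74,0,0,0,0],[0,0,-0.74,0,0,0,0]]]'
python3 - <<'E'
from h import *
a=save('side','s3.png')
cv2.imwrite('pics/c3.png',cv2.resize(a[140:320,150:350,::-1],None,fx=3,fy=3,interpolation=2))
E
```

```text
time_s: 3.1
position: [0.5869, -0.0791, 0.0217]
tool_rot: [0.165, 1.567, -0.165]
wrist_force: [-0.9, 1.1, -0.1]
grip_width: 0.999
```

View pics/c3.png

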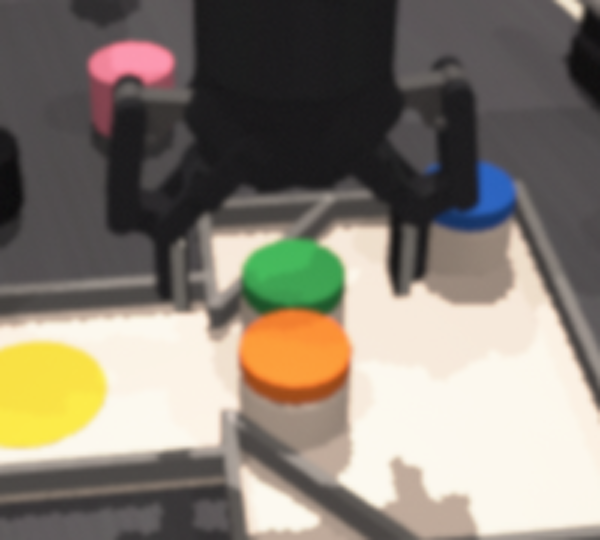

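```bash
python3 -m jog '[[[0,0,0,0,0,0,0.1],[0,0,0,0,0,0,0.2],[0,0,0,0,0,0,0.3],[0,0,0,0,0,0,0.4],[0,0,0,0,0,0,0.45],[0,0,0,0,0,0,0.45],[0,0,0,0,0,0,0.45]]]' 25
python3 - <<'E'
from h import *
a=save('side','s4.png')
cv2.imwrite('pics/c4.png',cv2.resize(a[140:320,150:350,::-1],None,fx=3,fy=3,interpolation=2))
E
```

```text
time_s: 3.85
position: [0.5878, -0.0793, 0.0231]
tool_rot: [0.165, 1.565, -0.165]
wrist_force: [-0.1, -0.2, 0.0]
grip_width: 0.549
```

View pics/c4.png

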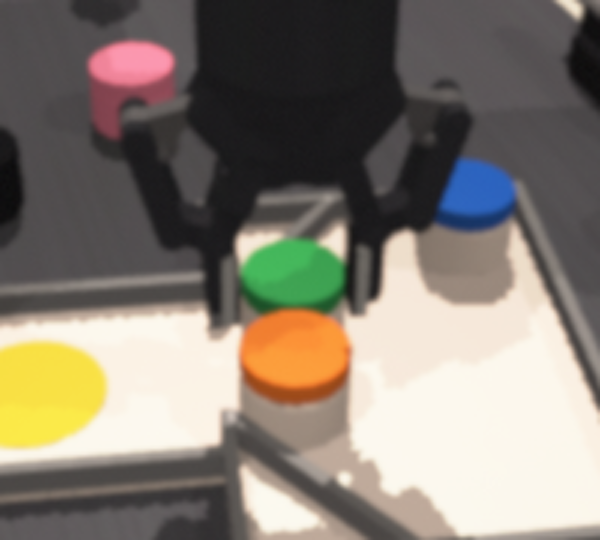

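Run:
```python
from h import *
# pad tips, closed: inner edges in crop -> px (row,col)
L=(140+322/3,150+235/3);Rr=(140+312/3,150+357/3)
for z in (.03,.04,.05,.06,.07,.08):
    a=px2w('side',L,z);b=px2w('side',Rr,z);print(z,a[:2].round(3),b[:2].round(3),'w',np.linalg.norm(a-b).round(4),'mid',((a+b)/2)[:2].round(4))
t=save('top','t4.png')
cv2.imwrite('pics/c5.png',cv2.resize(t[150:290,290:430,::-1],None,fx=4,fy=4,interpolation=2))
```

```text
0.03 [ 0.574 -0.043] [ 0.629 -0.054] w 0.0567 mid [ 0.6013 -0.0485]
0.04 [ 0.57  -0.054] [ 0.624 -0.065] w 0.0553 mid [ 0.5973 -0.0594]
0.05 [ 0.567 -0.065] [ 0.62  -0.076] w 0.0539 mid [ 0.5933 -0.0702]
0.06 [ 0.564 -0.076] [ 0.615 -0.086] w 0.0526 mid [ 0.5893 -0.0811]
0.07 [ 0.56  -0.087] [ 0.61  -0.097] w 0.0512 mid [ 0.5853 -0.0919]
0.08 [ 0.557 -0.098] [ 0.606 -0.108] w 0.0498 mid [ 0.5813 -0.1028]
```

View pics/c5.png

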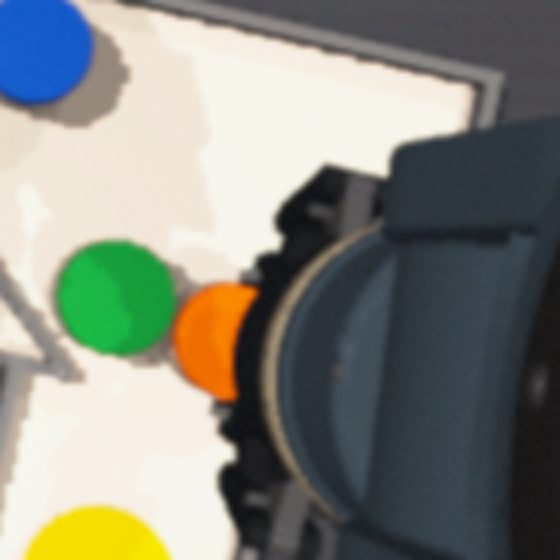

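The fingers closed to 47 mm without touching anything. The side view puts the tips at z≈0.06, about 35 mm above the reported TCP, so they are over the lid. Next: open, descend further in force-checked steps, then grip.

```bash
python3 -m jog '[[[0,0,0,0,0,0,0],[0,0,0,0,0,0,0],[0,0,0,0,0,0,0],[0,0,0,0,0,0,0],[0,0,-0.15,0,0,0,0],[0,0,-0.3,0,0,0,0],[0,0,-0.4,0,0,0,0],[0,0,-0.4,0,0,0,0]]]' 25
python3 -m jog '[[[0,0,-0.1,0,0,0,0],[0,0,-0.2,0,0,0,0],[0,0,-0.2,0,0,0,0]]]'
python3 - <<'E'
from h import *
a=save('side','s5.png')
cv2.imwrite('pics/c6.png',cv2.resize(a[140:320,150:350,::-1],None,fx=3,fy=3,interpolation=2))
E
```

```text
time_s: 4.75
position: [0.587, -0.0792, 0.0019]
tool_rot: [0.165, 1.566, -0.165]
wrist_force: [0.5, -0.2, -0.8]
grip_width: 0.997
time_s: 5.05
position: [0.5874, -0.0793, -0.0076]
tool_rot: [0.165, 1.565, -0.165]
wrist_force: [-0.3, 0.1, 0.1]
grip_width: 0.998
```

View pics/c6.png

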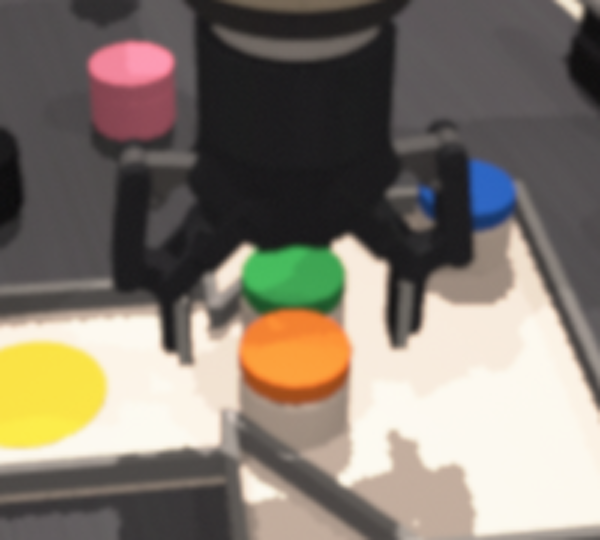

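Still no contact, and the tips are now at z≈0.038. Down 6 mm more and grip.

```bash
python3 -m jog '[[[0,0,-0.06,0,0,0,0],[0,0,-0.12,0,0,0,0],[0,0,-0.12,0,0,0,0.1],[0,0,-0.12,0,0,0,0.2],[0,0,-0.12,0,0,0,0.3],[0,0,-0.12,0,0,0,0.4],[0,0,-0.12,0,0,0,0.45],[0,0,-0.12,0,0,0,0.5],[0,0,-0.12,0,0,0,0.5]]]' 25
```

```text
time_s: 6.0
position: [0.588, -0.0793, -0.0125]
tool_rot: [0.165, 1.564, -0.165]
wrist_force: [-1.7, 0.9, 5.4]
grip_width: 0.572
```

Orange is gripped (width 0.572 ≈ 49 mm). Slide it back 50 mm and 12 mm to the side, then release.

```bash
python3 -m jog '[[[0.04,-0.01,0,0,0,0,0.5],[0.12,-0.03,0,0,0,0,0.5],[0.22,-0.05,0,0,0,0,0.5],[0.33,-0.09,0,0,0,0,0.5],[0.44,-0.14,0,0,0,0,0.5],[0.55,-0.2,0,0,0,0,0.5],[0.66,-0.26,0,0,0,0,0.5],[0.77,-0.34,0,0,0,0,0.5],[0.87,-0.41,0,0,0,0,0.5],[0.93,-0.44,0,0,0,0,0.5],[0.93,-0.44,0,0,0,0,0.5],[0.93,-0.44,0,0,0,0,0.5],[0.93,-0.44,0,0,0,0,0.3],[0.93,-0.44,0,0,0,0,0.1],[0.93,-0.44,0,0,0,0,0],[0.93,-0.44,0,0,0,0,0],[0.93,-0.44,0.3,0,0,0,0],[0.93,-0.44,0.7,0,0,0,0],[0.93,-0.44,1.0,0,0,0,0],[0.93,-0.44,1.0,0,0,0,0]]]' 25
python3 - <<'E'
from h import *
a=save('side','s6.png');t=save('top','t6.png')
o=np.array([.5661,-.0481]);u=np.array([.978,-.208]);v=np.array([.208,.978])
for n,lo,hi in(('g',(50,120,80),(80,255,255)),('o',(8,180,150),(18,255,255)),('b',(100,150,120),(120,255,255))):
  for cam,im in(('side',a),('top',t)):
    m=cv2.inRange(cv2.cvtColor(im,cv2.COLOR_RGB2HSV),lo,hi)
    k,l,st,c=cv2.connectedComponentsWithStats(m)
    for i in 1+np.argsort(-st[1:,4])[:1]:
        p=px2w(cam,c[i][::-1],.042)[:2];print(n,cam,st[i,4],c[i].round(1),p.round(4),'tray',(u@(p-o)).round(4),(v@(p-o)).round(4))
E
```

```text
time_s: 8.0
position: [0.6357, -0.1015, 0.0392]
tool_rot: [0.164, 1.561, -0.165]
wrist_force: [0.3, 0.2, -0.1]
grip_width: 0.995
g side 525 [246.2 234.6] [ 0.6009 -0.0384] tray 0.032 0.0167
g top 634 [318.6 224.1] [ 0.605  -0.0296] tray 0.0342 0.0262
o side 833 [286.7 262.2] [ 0.6318 -0.1074] tray 0.0766 -0.0443
o top 546 [358.8 208.5] [ 0.6332 -0.0972] tray 0.0758 -0.034
b side 486 [305.2 202.5] [0.7116 0.0051] tray 0.1312 0.0823
b top 612 [298.2 161.4] [0.711  0.0066] tray 0.1303 0.0836
```

Step 1 is done: orange is at tray x≈0.076, green waits at (0.034, 0.026), and blue is unmoved. Now to green.

```bash
python3 -m jog '[[[-0.1,0.25,0,0,0,0,0],[-0.3,0.7,0,0,0,0,0],[-0.5,1.2,0,0,0,0,0],[-0.6,1.41,0,0,0,0,0],[-0.6,1.41,-0.2,0,0,0,0],[-0.6,1.41,-0.5,0,0,0,0],[-0.6,1.41,-0.8,0,0,0,0],[-0.6,1.41,-1.0,0,0,0,0],[-0.6,1.41,-1.0,0,0,0,0],[-0.6,1.41,-1.0,0,0,0,0.15],[-0.6,1.41,-1.0,0,0,0,0.3],[-0.6,1.41,-1.0,0,0,0,0.4],[-0.6,1.41,-1.0,0,0,0,0.45],[-0.6,1.41,-1.0,0,0,0,0.5],[-0.6,1.41,-1.0,0,0,0,0.5]]]' 25
```

```text
time_s: 9.6
position: [0.6049, -0.0309, -0.012]
tool_rot: [0.165, 1.563, -0.165]
wrist_force: [-1.9, -0.2, 5.0]
grip_width: 0.574
```

Green is gripped too. Centre it on the opening first, then slide it straight down the lane to the spot and release.

```bash
python3 -m jog '[[[-0.04,-0.06,0,0,0,0,0.5],[-0.1,-0.16,0,0,0,0,0.5],[-0.17,-0.27,0,0,0,0,0.5],[-0.23,-0.37,0,0,0,0,0.5],[-0.28,-0.45,0,0,0,0,0.5],[-0.38,-0.43,0,0,0,0,0.5],[-0.53,-0.4,0,0,0,0,0.5],[-0.73,-0.35,0,0,0,0,0.5],[-0.93,-0.31,0,0,0,0,0.5],[-1.13,-0.27,0,0,0,0,0.5],[-1.33,-0.23,0,0,0,0,0.5],[-1.53,-0.18,0,0,0,0,0.5],[-1.73,-0.14,0,0,0,0,0.5],[-1.93,-0.1,0,0,0,0,0.5],[-2.13,-0.06,0,0,0,0,0.5],[-2.3,-0.02,0,0,0,0,0.5],[-2.44,0.01,0,0,0,0,0.5],[-2.54,0.03,0,0,0,0,0.5],[-2.54,0.03,0,0,0,0,0.5],[-2.54,0.03,0,0,0,0,0.5]]]' 25
python3 -m jog '[[[0,0,0,0,0,0,0.3],[0,0,0,0,0,0,0.1],[0,0,0,0,0,0,0],[0,0,0,0,0,0,0],[0,0,0.3,0,0,0,0],[0,0,0.8,0,0,0,0],[0,0,1.5,0,0,0,0],[-0.2,-0.6,2.2,0,0,0,0],[-0.4,-1.4,2.6,0,0,0,0],[-0.6,-2.2,2.8,0,0,0,0],[-0.8,-3.0,3.0,0,0,0,0],[-0.8,-3.4,3.0,0,0,0,0],[-0.8,-3.4,3.0,0,0,0,0]]]'
python3 - <<'E'
from h import *
a=save('side','s7.png');t=save('top','t7.png')
cv2.imwrite('pics/f.png',cv2.resize(np.hstack([a,t])[:,:,::-1],(800,300)))
o=np.array([.5661,-.0481]);u=np.array([.978,-.208]);v=np.array([.208,.978])
for n,lo,hi in(('g',(50,120,80),(80,255,255)),('o',(8,180,150),(18,255,255)),('b',(100,150,120),(120,255,255))):
    m=cv2.inRange(cv2.cvtColor(t,cv2.COLOR_RGB2HSV),lo,hi)
    k,l,st,c=cv2.connectedComponentsWithStats(m);i=1+np.argmax(st[1:,4])
    p=px2w('top',c[i][::-1],.042)[:2];print(n,st[i,4],c[i].round(1),'tray',(u@(p-o)).round(4),(v@(p-o)).round(4))
E
```

```text
time_s: 11.6
position: [0.4775, -0.0293, -0.0121]
tool_rot: [0.165, 1.563, -0.165]
wrist_force: [-3.9, -0.1, 14.3]
grip_width: 0.574
time_s: 12.9
position: [0.4371, -0.2017, 0.1373]
tool_rot: [0.167, 1.564, -0.168]
wrist_force: [0.0, 0.2, 0.1]
grip_width: 0.997
g 680 [316.5 301.1] tray -0.0909 0.0013
o 662 [361.  208.4] tray 0.0768 -0.0377
b 621 [298.2 161.3] tray 0.1304 0.0838
```

View pics/f.png

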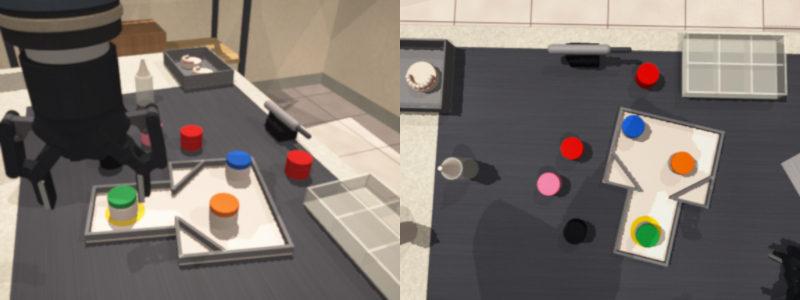

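The picture shows green upright on the yellow spot. The small lid offset in the top view is parallax. Orange stands in the bay, blue is unmoved and the arm is clear.

```bash
python3 -c "
from station import *
print(hand_in())"
```

```text
the job is handed in; nothing more can be done
None
```

I slid the orange pot back into the bay, then slid the green pot through the opening onto the yellow spot. I handed the job in at about 13 s on the robot's clock; it gave no verdict.

- **How I moved them:** I gripped each pot lightly at 25 N, above the wall tops, and slid it along the floor without lifting it.
- **Final check (top camera, tray frame, m):**
  - **Green:** (-0.091, 0.001), on the spot; it stood upright in the pictures.
  - **Orange:** (0.077, -0.038), in the bay and about 47 mm farther back than it started. That is slightly short of the full 50 mm pot width, but past the 60 mm line. It also stood upright.
  - **Blue:** (0.130, 0.084), the same as when I measured it between the two slides. I did not check it against its exact starting position, but no move went near it.
- **Gripper and force:** The gripper was open and clear of everything, with wrist force near zero. The highest wrist force I read was about 15 N, at the end of the green slide.
- **What disagreed:**
  - **Fingertip height:** The fingertips were about 35 mm higher than the reported TCP implied. A first close at the nominal height met nothing, so I set the grip height from the side pictures and force readings.
  - **Cameras:** The side and top cameras differed by 5 to 10 mm across the tray. I used the top camera for positions.

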